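# Shut the specimen cabinet and press its label holder home behind the shelf lip

### The job

Close up and label the small specimen cabinet: push its glazed door shut until it snaps home on its roller catch, then take the label holder out of the plate rack and push it upright down behind the lip along the front of the cabinet's shelf top, into the label pocket, until you feel it bottom. Finish while still holding it pressed firmly down there, as one does while an adhesive strip takes; do not let go. Do not ram it, and leave the glass plates, the jars and the other glassware where they stand.

Things in the scene. Friction and masses are not known exactly. Their poses are not given: they have to be found in the camera images.
- cabinet: white sheet-steel bench cabinet, fixed, 200 deep (its x) x 260 wide (its y) x 200 mm high; spot and yaw change. Origin: centre of its underside, on the bench. The front with the door looks to its -x. Its flat top, 200 mm up, is a shelf: lip and label pocket along the front, two small jars at the rear, 10 mm hems round the rest
- door (a joint): opening angle of the cabinet's door, rad: 0 = shut, grows as the free edge swings out to the cabinet's -x; hinge at its left (+y) edge. Starts at 0.35 to 0.85 and stays where it is left. A sprung roller catch stops it ajar at about 0.05: a further push of 5 to 10 N near the free edge snaps it past the roller, which then keeps it shut on its stop at 0
- door_hinge (a point): point on the door's upright hinge axis, level with the door's top edge, 192 mm above the bench. The door is 256 mm wide, 180 mm high and 14 mm thick, centred on this axis (outer face 7 mm out). A steel pull stands 27 mm out from its face near the free edge, low down (43 to 111 mm above the bench)
- door_push (a point): point on the door's outer face, 190 mm from the hinge (66 mm from the free edge) and 20 mm below its top edge: a good place to push. Its frame turns with the door: x points into the door (the way to push), y points along the door towards the hinge, z up
- pocket: label pocket on the cabinet's top front edge: rigid upright slot, open above, 12 mm (its x, from lip to strip) x 112 mm (its y) inside. Origin: centre of its floor, 203 mm above the bench. In front (-x) the 3 mm shelf lip, as wide as the cabinet, 15 mm above the floor plus an edge flared forward to 20 mm; behind, a 3 mm aluminium strip 24 mm high; 15 mm high end stops. Nothing springs or sticks
- holder: label holder, loose, 40 to 85 g: flat white plastic plate 8 mm thick (its x), 76 wide (its y), 70 high (its z), a ruled paper card on both faces (alike: it may go in either way round). Origin: centre of its bottom edge. It stands upright in a rack groove, its ends between the comb walls for the lower 34 mm; take it by its two faces, near the top
- rack: grey plate rack, fixed: base 200 (its x) x 104 (its y) x 10 mm high, two comb walls 44 mm high along the long sides, 70 mm open between them; seven 11 mm grooves across it every 25 mm from x = -75 to 75 mm. Origin: centre of its underside. Holder and two glass plates stand on the base, across it, in the grooves at -75, 0 and 75 mm, in changing order
- plate_a: clear glass plate 6 x 76 x 60 mm high standing in the rack; leave it. Origin: centre of its bottom edge
- plate_b: second such glass plate standing in the rack; leave it. Origin: centre of its bottom edge
- jar_a: small clear jar, 48 mm across, 70 mm high, on the left rear of the cabinet's top; leave it. Origin: centre of its underside
- jar_b: small amber jar, 52 mm across, 62 mm high, on the right rear of the cabinet's top; leave it. Origin: centre of its underside
- jar_c: larger jar, 64 mm across, 90 mm high, on the bench beyond the rack; leave it. Origin: centre of its underside
- flask: glass conical flask, 82 mm across, 118 mm high, on the bench to the right; leave it. Origin: centre of its underside
- dish: flat round culture dish, 90 mm across, 15 mm high, on the bench to the left; leave it. Origin: centre of its underside
There are look-alikes about, which are no part of the job. What is shaped like the holder but green, pink or red is not meant.

How it is judged:
By the outcome, as a careful person would: the job done as asked, in the order asked, and still so for the second after the job is handed in, while the arm keeps its last pose, push and grip.
It also fails if it takes over 72 s, if anything falls off the work surface, if the arm or the gripper's body presses on something with over 40 N, if the wrist force passes 120 N, or if a joint passes its speed limit or range.

### The arm

A 6-joint arm with a two-finger parallel gripper is mounted at the origin on the work surface. World frame = base frame: x ahead of the robot, y to its left, z up, the work surface at z = 0. Lengths are in m, angles in rad, forces in N, time in s.
With the tool pointing down it reaches from about 0.35 to 0.975 m from the base axis. Payload 4.9 kg.
Tool frame: the origin (TCP) lies midway between the tips of the shut fingers; the grasp point (between the pads) lies 19 mm behind it; z points along the fingers, y is the line along which they close (so a half turn about z gives the same grasp; the last joint's range is limited). The gripper opens to 85 mm and grips with 20 to 120 N. Pads are 22 mm wide; open, the fingers measure 114 mm over their backs; the gripper's body (76 mm by 85 mm) begins 54 mm behind the grasp point. The pads swing forward as they close: fully open they stand 13 mm farther back than shut.
Start: joints at [1.223, 0.053, 1.613, -0, 1.476, -0.119], TCP at [0.142, 0.609, 0.231] pointing down, gripper open.
Joint ranges: [-3.01, 3.01], [-1.01, 2.22], [0.06, 2.58], [-1.02, 4.17], [0.09, 2.62], [-3.14, 3.14]. Speed limits (rad/s): [2.57, 2.57, 3.14, 3.14, 3.14, 3.14].

### API

Orientations are given as a unit quaternion [w, x, y, z].
In Python, from plant import state, grab_frame, job_done, cut_out, place_of gives the robot as it stands.
- The arm moves only by the tool jog_arm, never from a script. Its argument "motion" is text: rows parted by semicolons, each of 7 numbers parted by spaces: the opening in per cent of the stroke, from 0 (shut) to 100 (fully open), then the shift along the tool's x, y, z as a fraction of full scale, then the turn, a rotation vector about the tool's x, y, z as a fraction of full scale. A call has exactly 5 rows; each row is the pose to reach, as a shift and turn from the pose commanded when the call began, along the tool's axes at that moment; what a row does not reach only later rows make up. Full scale, the value 1, is 50 cm for a shift and 1.5 rad for a turn. A row lasts 1/8 s, in which the tool goes at most 62.5 mm and 10.7 degrees, less where a joint would pass 70% of its speed; a pose out of reach is approached as far as the arm can. A call with a number of a shift or a turn outside -1 to 1 is refused whole. A call with a gripper value outside its range is refused whole. The fingers move at their own pace and stop on an object; the grip force is fixed at half the most. Time passes only in rows, so rows that repeat a pose let the fingers close, or fill a call up. It gives the time, the measured TCP pose, the force, the opening and the grip force at its end, in the units of the state.
- state(): the state, without advancing time (a new reading comes with each control period).
- grab_frame(name): name is "side" or "top" or "wrist"; returns a dict with "color" (400x640x3 uint8, red, green, blue), "range_z" (400x640 float32, m along the optical axis (not along the pixel's ray), 0 where there is no reading), "intrinsics" (3x3 intrinsics, pixels), "world_from_camera" (4x4, takes a point from camera to world coordinates). Camera axes: x right, y up, looking along -z (the intrinsics and any distortion apply to the point x, -y, -z); pixel columns grow to the right and rows downward; lengths in m; the calibration is good to about 2 mm. A picture is of the moment at which its call begins.
- job_done(): hands the job in; it is judged then, once.
Trained networks look in the newest picture that a camera, given by its name, has taken for a name from the list of things; names that differ only in an ending like _2 or _b are one class to them, and where a whole thing is asked for, a point or a joint stands for the part that bears it (a point fixed in the world has none). Each returns a list of dicts, best first, with "p" (0 to 1); they miss things now and then, are a little off and sometimes report something else, mostly with a low value. They report only what shows in the picture. A call takes as long as a camera call. They do not tell look-alikes from the thing itself.
- cut_out(camera, thing): "pixels" (400x640 bool, what is visible of it).
- place_of(camera, thing): "at" ([x, y, z] in m, in world coordinates, good to about 4 mm: a listed point, or the origin of a listed thing).
The state is a dict: "time": time; "joint_pos": joint angles; "joint_vel": joint speeds; "joint_efforts": joint torques, N m; "tool_pos": TCP position; "tool_rot": TCP orientation; "contact_force": force on the tool from outside, world axes, zero at the start; "ft_torque": the same for the moment, N m; "gripper_width": opening from 0.0 (shut) to 1.0 (fully open); "grasp_force": force on a finger pad.
Only numpy, scipy, OpenCV 4.12 (cv2) and the standard library are available. Lean on these libraries where they do the work, as an engineer would, in place of code of your own. Each camera call takes 0.05 s, during which the arm holds its last target. There are 200 camera calls.

## Working session

There is one attempt and no reset: what is moved stays moved. The work goes in short steps, Python scripts to look and compute and a tool call to move; the robot and the scene stay as the last step left them, time stands still between calls to the robot, and variables do not carry over. Pictures are saved under pics/ and viewed, at most 10 in all, crops included, and the job is handed in when it is done.

Besides the shell and the picture viewer there is one more tool, called after "Emit:" as name(argument=value, ...) on one line, values as JSON. jog_arm: Moves the arm, as the interface text tells. Shift numbers are shares of 50 cm and turn numbers shares of 1.5 rad, none past 1 either way. Its arguments: {"type":"object","properties":{"motion":{"type":"string"}},"required":["motion"]}

```bash
mkdir -p pics; ls
cat > h.py <<'E'
import numpy as np, cv2
from plant import state, grab_frame, job_done, cut_out, place_of
from scipy.spatial.transform import Rotation as R
def rot(s): q=s["tool_rot"]; return R.from_quat([q[1],q[2],q[3],q[0]]).as_matrix()
def cloud(f):
    z=f["range_z"]; K=f["intrinsics"]; v,u=np.mgrid[:z.shape[0],:z.shape[1]]
    p=np.stack([(u-K[0,2])/K[0,0]*z,-(v-K[1,2])/K[1,1]*z,-z],-1)
    T=f["world_from_camera"]; w=p@T[:3,:3].T+T[:3,3]; w[z==0]=np.nan; return w
def save(n,f): cv2.imwrite(f"pics/{n}.png",f["color"][:,:,::-1])
def proj(f,p):
    T=np.linalg.inv(f["world_from_camera"]);c=T[:3,:3]@np.array(p)+T[:3,3];K=f["intrinsics"]
    return K[0,0]*c[0]/-c[2]+K[0,2], K[1,1]*c[1]/c[2]+K[1,2]
E
python3 - <<'E'
from h import *
np.set_printoptions(precision=4,suppress=True)
for c in ["top","side"]:
    f=grab_frame(c); save(c,f); np.savez(c,**f)
    for t in ["cabinet","door_hinge","door_push","pocket","holder","rack","plate_a","jar_a","jar_c","flask","dish"]:
        print(c,t,[(np.round(d["at"],3).tolist(),round(d["p"],2)) for d in place_of(c,t)])
s=state();print(s); print(rot(s))
a=cv2.imread("pics/top.png");b=cv2.imread("pics/side.png")
cv2.imwrite("pics/both.png",cv2.resize(np.vstack([a,b]),(480*2//2*1,600)) )
E
```

```text
pics
top cabinet [([0.58, 0.266, 0.192], 0.35)]
top door_hinge []
top door_push [([0.489, 0.097, 0.172], 0.62)]
top pocket [([0.612, 0.133, 0.203], 0.92)]
top holder [([0.513, -0.367, 0.002], 0.63), ([0.474, -0.24, 0.005], 0.62), ([0.362, -0.239, -0.002], 0.56), ([0.593, -0.072, -0.0], 0.56), ([0.373, -0.396, -0.0], 0.54), ([0.466, 0.377, -0.001], 0.15)]
top rack [([0.548, -0.216, 0.003], 0.89)]
top plate_a [([0.585, 0.262, 0.193], 0.61), ([0.617, -0.197, 0.007], 0.51), ([0.547, -0.22, 0.013], 0.42)]
top jar_a [([0.713, -0.198, -0.003], 0.81), ([0.745, 0.1, 0.2], 0.79), ([0.726, 0.2, 0.199], 0.59)]
top jar_c [([0.713, -0.198, -0.003], 0.81), ([0.745, 0.1, 0.2], 0.79), ([0.726, 0.2, 0.199], 0.59)]
top flask [([0.624, -0.459, -0.001], 0.96)]
top dish [([0.47, 0.378, -0.0], 0.72), ([0.747, 0.098, 0.199], 0.45)]
side cabinet [([0.702, 0.143, -0.0], 0.83)]
side door_hinge [([0.581, 0.262, 0.191], 0.71), ([0.618, -0.2, 0.012], 0.35)]
side door_push [([0.485, 0.095, 0.175], 0.93)]
side pocket [([0.611, 0.133, 0.201], 0.9)]
side holder [([0.596, -0.072, 0.001], 0.79), ([0.509, -0.37, -0.001]
[... 439 characters left out ...]
flask [([0.625, -0.456, 0.002], 0.57)]
side dish [([0.472, 0.374, -0.002], 0.91), ([0.581, 0.262, 0.193], 0.51)]
{'time': 1.2, 'joint_pos': array([ 1.223 ,  0.0527,  1.6128,  0.    ,  1.476 , -0.119 ]), 'joint_vel': array([-0.0018, -0.0013,  0.0007,  0.0008,  0.0023, -0.0003]), 'joint_efforts': array([  0.0003, -39.3688, -37.0456,  -0.0001,   0.0006,   0.    ]), 'tool_pos': array([0.1418, 0.6087, 0.2313]), 'tool_rot': array([0.    , 0.1142, 0.9935, 0.    ]), 'contact_force': array([ 0.2473, -0.1155, -1.557 ]), 'ft_torque': array([0.0192, 0.007 , 0.0562]), 'grasp_force': 0.0, 'gripper_width': 1.0041263706851398}
[[-0.9739  0.2268  0.    ]
 [ 0.2268  0.9739  0.0001]
 [ 0.      0.0001 -1.    ]]
```

View pics/top.png

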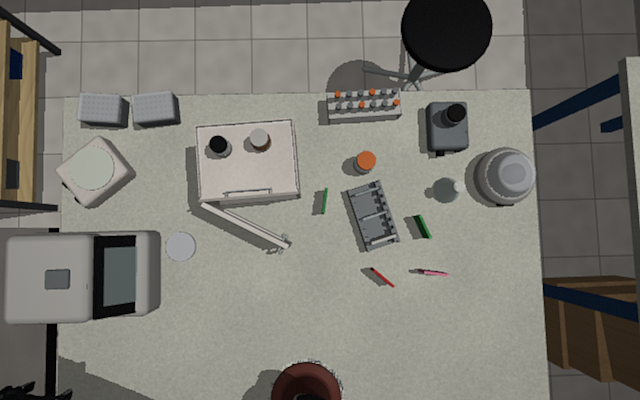

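View pics/side.png

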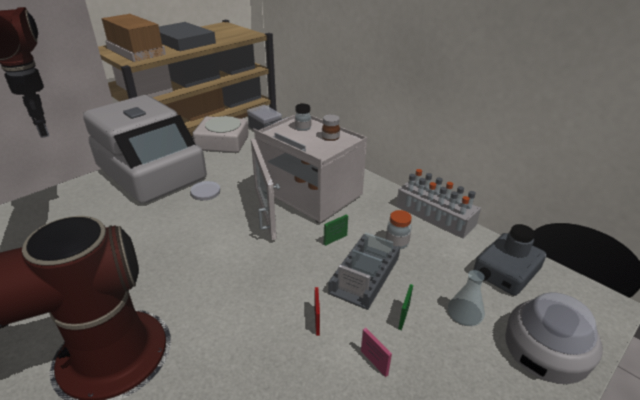

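Top view: the cabinet is at (247,160), with its door open from (203,205) to (287,243). The rack is at (373,215), with a white holder candidate in its near groove at (380,243). The green look-alikes are at (323,201) and (423,227), the pink at (431,272) and the red at (378,277). Next I'll fit the cabinet yaw and door angle and enlarge the candidate.

Run:
```python
from h import *
np.set_printoptions(precision=4,suppress=True)
for c in ["top","side"]:
    f=dict(np.load(c+".npz")); w=cloud(f)
    m=(np.abs(w[...,2]-0.201)<0.006)&(w[...,0]>.5)&(w[...,0]<.9)&(w[...,1]>-.05)&(w[...,1]<.35)
    r=cv2.minAreaRect((w[m][:,:2]*1000).astype(np.float32)); print(c,"top rect mm",r,m.sum())
    m=(w[...,2]>.215)&(w[...,2]<.232)&(w[...,0]>.55)&(w[...,0]<.66)&(w[...,1]>-.05)&(w[...,1]<.35)
    p=w[m]; print("strip/lip",len(p)); 
    if len(p)>5:
        r=cv2.minAreaRect((p[:,:2]*1000).astype(np.float32)); print(r)
    # door top edge
    m=(w[...,2]>.183)&(w[...,2]<.197)&(w[...,0]>.4)&(w[...,0]<.61)&(w[...,1]>-.05)&(w[...,1]<.29)
    p=w[m][:,:2]; r=cv2.minAreaRect((p*1000).astype(np.float32)); print("door",r,len(p),cv2.boxPoints(r))
    # holder
    m=(w[...,2]>.05)&(w[...,2]<.09)&(w[...,0]>.42)&(w[...,0]<.52)&(w[...,1]>-.3)&(w[...,1]<-.18)
    p=w[m]; print("holder",len(p),p[:,2].max(),cv2.minAreaRect((p[:,:2]*1000).astype(np.float32)))
    print("rack",[cv2.minAreaRect((w[d["pixels"]][:,:2]*1000).astype(np.float32)) for d in cut_out(c,"rack")[:1]])
a=dict(np.load("top.npz"))["color"];b=dict(np.load("side.npz"))["color"]
A=cv2.resize(a[170:260,330:440],None,fx=3.6,fy=3.6);B=cv2.resize(b[230:320,320:430],None,fx=3.6,fy=3.6)
cv2.imwrite("pics/crop.png",np.hstack([A,B])[:,:,::-1])
```

```text
top top rect mm ((654.6593627929688, 138.1917724609375), (288.30316162109375, 262.129150390625), 2.7430245876312256) 6116
strip/lip 356
((598.5718383789062, 137.6233673095703), (262.2386474609375, 57.11940383911133), 82.06928253173828)
door ((543.9073486328125, 140.5069580078125), (255.8687286376953, 58.126625061035156), 62.10714340209961) 544 [[458.3703  41.0319]
 [509.744   13.8391]
 [629.4444 239.982 ]
 [578.0707 267.1748]]
holder 91 0.08554291512827716 ((475.4306945800781, -237.61993408203125), (7.758959770202637, 76.75011444091797), 16.743093490600586)
rack [((548.2052612304688, -221.63348388671875), (205.04544067382812, 115.51112365722656), 16.85569190979004)]
side top rect mm ((698.014404296875, 136.642333984375), (206.50479125976562, 265.96258544921875), 4.112302303314209) 2170
strip/lip 281
((605.6595458984375, 129.50350952148438), (27.12478256225586, 260.571044921875), 3.9103569984436035)
door ((559.243896484375, 136.84506225585938), (248.00350952148438, 154.51573181152344), 77.55411529541016) 451 [[457.077   32.4078]
 [607.9617  -0.8931]
 [661.4108 241.2823]
 [510.5261 274.5832]]
holder 378 0.08277704036042144 ((474.15191650390625, -242.3391876220703), (12.35198974609375, 77.29996490478516), 17.492341995239258)
rack [((557.4515991210938, -197.43850708007812), (249.14064025878906, 121.72431182861328), 21.69011878967285)]
```

View pics/crop.png

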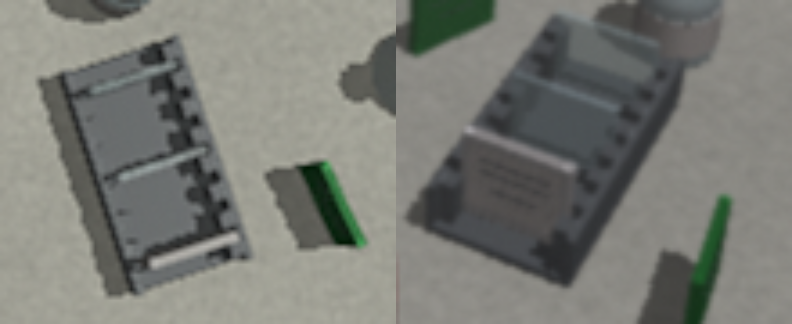

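The only white holder with a ruled card stands in the near rack groove, at top (380,243) / side (352,285). The others are green, pink or red on the bench, so I'll take the white one. First I'll check the clearance to the printer and work out the door approach.

```bash
cat >> h.py <<'E'
def go(p,phi,s=None):
    """phi: world angle of tool y; prints fractions for tool-down goal"""
    s=s or state(); M=rot(s); p=np.array(p)
    G=np.array([[-np.sin(phi),np.cos(phi),0],[np.cos(phi),np.sin(phi),0],[0,0,-1]]).T
    G=np.column_stack([np.cross([np.cos(phi),np.sin(phi),0],[0,0,-1]),[np.cos(phi),np.sin(phi),0],[0,0,-1]])
    d=M.T@(p-s["tool_pos"]); r=R.from_matrix(M.T@G).as_rotvec()
    print("shift",np.round(d/.5,4),"turn",np.round(r/1.5,4),"dist",np.linalg.norm(d).round(3),"deg",np.degrees(np.linalg.norm(r)).round(1))
E
python3 - <<'E'
from h import *
f=dict(np.load("top.npz")); w=cloud(f)
m=(w[...,2]>.05)&(w[...,0]>.1)&(w[...,0]<.6)&(w[...,1]>.3)&(w[...,1]<.9)
p=w[m]; print(p.min(0),p.max(0))
go([.25,.45,.36],1.64); go([.438,.121,.30],1.64)
E
```

```text
[0.12459979 0.43006287 0.05001058] [0.59874614 0.76364645 0.39226154]
shift [-0.2828 -0.26   -0.2574] turn [ 0.     -0.     -0.1987] dist 0.231 deg 17.1
shift [-0.7983 -0.8156 -0.1374] turn [ 0.     -0.     -0.1987] dist 0.575 deg 17.1
```

Run:
```python
from h import *
f=dict(np.load("top.npz")); w=cloud(f)
m=(w[...,2]>.05)&(w[...,0]>.22)&(w[...,0]<.6)&(w[...,1]>.3)&(w[...,1]<.9)
p=w[m]; print(np.percentile(p,[1,50,99],axis=0))
go([.16,.46,.33],1.64)
```

```text
[[0.28870156 0.43197286 0.06246915]
 [0.40198874 0.57071531 0.20550284]
 [0.51646812 0.75532094 0.22051629]]
shift [-0.103  -0.2814 -0.1974] turn [ 0.     -0.     -0.1987] dist 0.179 deg 17.1
```

Emit:
jog_arm(motion="0 0 0 -0.1 0 0 0; 0 -0.05 -0.15 -0.2 0 0 -0.1; 0 -0.11 -0.28 -0.2 0 0 -0.199; 0 -0.24 -0.4 -0.2 0 0 -0.199; 0 -0.34 -0.48 -0.18 0 0 -0.199")

```text
time: 1.92
tool_pos: [0.2201, 0.3862, 0.3259]
tool_rot: [0.001, -0.036, 0.999, 0.001]
contact_force: [0.5, 0.5, -0.5]
gripper_width: -0.001
grasp_force: 0.0
```

Run:
```python
from h import *
go([.438,.121,.25],1.64)
```

```text
shift [-0.3965 -0.5603  0.1517] turn [0.0013 0.0015 0.0014] dist 0.351 deg 0.2
```

Emit:
jog_arm(motion="0 -0.1 -0.1 0.02 0 0 0; 0 -0.2 -0.2 0.04 0 0 0; 0 -0.3 -0.3 0.08 0 0 0; 0 -0.36 -0.4 0.12 0 0 0; 0 -0.36 -0.48 0.15 0 0 0")

```text
time: 2.55
tool_pos: [0.4161, 0.163, 0.2512]
tool_rot: [0.001, -0.035, 0.999, 0.0]
contact_force: [0.5, -0.6, -0.3]
gripper_width: -0.0
grasp_force: 0.0
```

Run:
```python
from h import *
for i in range(2): f=grab_frame("side")
print([(d["at"],d["p"]) for d in place_of("side","door_push")][:1])
s=state();print(s["tool_pos"],s["contact_force"])
go([.438,.121,.172],1.64,s)
```

```text
[([0.4885, 0.0952, 0.1723], 0.97)]
[0.41475785 0.16241144 0.24979457] [-0.71962295  0.1640661  -0.39557399]
shift [-0.0415 -0.0856  0.1555] turn [-0.0002 -0.0019 -0.0035] dist 0.091 deg 0.3
```

Emit:
jog_arm(motion="0 -0.041 -0.086 0.05 0 0 0; 0 -0.041 -0.086 0.12 0 0 0; 0 -0.041 -0.086 0.156 0 0 0; 0 -0.041 -0.086 0.156 0 0 0; 0 -0.041 -0.086 0.156 0 0 0")

```text
time: 3.32
tool_pos: [0.4389, 0.1242, 0.175]
tool_rot: [0.001, -0.036, 0.999, 0.0]
contact_force: [0.3, 0.2, 0.2]
gripper_width: 0.0
grasp_force: 0.0
```

Run:
```python
from h import *
s=state();M=rot(s);print(s["tool_pos"],s["contact_force"])
H=np.array([.581,.262])
for a in [.478,.38,.28,.18,.08,0.03,-.02,-.07]:
    d=np.array([-np.sin(a),-np.cos(a)]);n=np.array([np.cos(a),-np.sin(a)])
    p=np.append(H+.19*d-(.007+.0125)*n,.172)
    print(a,p.round(3),(M.T@(p-s["tool_pos"])/.5).round(3))
```

```text
[0.43885795 0.1241649  0.17499072] [0.31224602 0.1753167  0.17285839]
0.478 [0.476 0.102 0.172] [-0.072 -0.049  0.006]
0.38 [0.492 0.093 0.172] [-0.102 -0.07   0.006]
0.28 [0.51  0.085 0.172] [-0.136 -0.089  0.006]
0.18 [0.528 0.079 0.172] [-0.171 -0.104  0.006]
0.08 [0.546 0.074 0.172] [-0.207 -0.115  0.006]
0.03 [0.556 0.073 0.172] [-0.226 -0.119  0.007]
-0.02 [0.565 0.072 0.172] [-0.245 -0.123  0.007]
-0.07 [0.575 0.071 0.172] [-0.264 -0.125  0.007]
```

Emit:
jog_arm(motion="0 -0.04 -0.03 0.006 0 0 0; 0 -0.072 -0.049 0.006 0 0 0; 0 -0.102 -0.07 0.006 0 0 0; 0 -0.136 -0.089 0.006 0 0 0; 0 -0.171 -0.104 0.006 0 0 0")

```text
time: 3.95
tool_pos: [0.5284, 0.0773, 0.1715]
tool_rot: [0.001, -0.035, 0.999, 0.0]
contact_force: [-0.5, 0.8, 0.6]
gripper_width: -0.002
grasp_force: 0.3
```

Emit:
jog_arm(motion="0 -0.018 -0.006 0 0 0 0; 0 -0.036 -0.011 0 0 0 0; 0 -0.045 -0.013 0 0 0 0; 0 -0.052 -0.015 0 0 0 0; 0 -0.056 -0.016 0 0 0 0")

```text
time: 4.58
tool_pos: [0.5555, 0.0715, 0.1703]
tool_rot: [-0.0, -0.035, 0.999, 0.0]
contact_force: [0.6, -0.3, -0.3]
gripper_width: -0.002
grasp_force: 0.2
```

Run:
```python
from h import *
f=grab_frame("side")
print([(d["at"],d["p"]) for d in place_of("side","door_push")][:1],[(d["at"],d["p"]) for d in place_of("side","door_hinge")][:1])
s=state();print(s["tool_pos"],s["contact_force"])
```

```text
[([0.5651, 0.0714, 0.1742], 0.83)] [([0.5818, 0.2631, 0.1909], 0.73)]
[0.55554216 0.07137046 0.17033124] [-0.20305532 -0.25336416 -0.42950462]
```

Emit:
jog_arm(motion="0 -0.006 0 0 0 0 0; 0 -0.012 0 0 0 0 0; 0 -0.018 0 0 0 0 0; 0 -0.022 0 0 0 0 0; 0 -0.026 0 0 0 0 0")

```text
time: 5.35
tool_pos: [0.5684, 0.0721, 0.1703]
tool_rot: [-0.0, -0.035, 0.999, -0.0]
contact_force: [-3.7, -1.0, 2.9]
gripper_width: 0.001
grasp_force: 1.9
```

Emit:
jog_arm(motion="0 -0.003 0 0 0 0 0; 0 -0.006 0 0 0 0 0; 0 -0.009 0 0 0 0 0; 0 -0.012 0 0 0 0 0; 0 -0.014 0 0 0 0 0")

```text
time: 5.98
tool_pos: [0.5758, 0.0728, 0.1703]
tool_rot: [0.0, -0.035, 0.999, 0.0]
contact_force: [-0.5, -0.5, -0.3]
gripper_width: 0.001
grasp_force: 0.0
```

Emit:
jog_arm(motion="0 -0.003 0 0 0 0 0; 0 -0.006 0 0 0 0 0; 0 -0.009 0 0 0 0 0; 0 -0.012 0 0 0 0 0; 0 -0.012 0 0 0 0 0")

```text
time: 6.6
tool_pos: [0.5783, 0.073, 0.1705]
tool_rot: [-0.005, -0.035, 0.999, -0.0]
contact_force: [-14.9, -0.6, 8.6]
gripper_width: 0.004
grasp_force: 7.7
```

Run:
```python
from h import *
for c in ["side","top"]:
    f=grab_frame(c)
    print([(d["at"],d["p"]) for d in place_of(c,"door_push")][:1],[(d["at"],d["p"]) for d in place_of(c,"door_hinge")][:1],[(d["at"],d["p"]) for d in place_of(c,"pocket")][:1])
save("side2",grab_frame("side"))
s=state();print(s["tool_pos"],s["contact_force"])
```

```text
[([0.5868, 0.0729, 0.1746], 0.92)] [([0.5829, 0.2618, 0.192], 0.62)] [([0.6084, 0.1347, 0.2015], 0.82)]
[] [([0.5837, 0.2611, 0.1938], 0.5)] [([0.6264, -0.4618, -0.0012], 0.43)]
[0.57828761 0.0730661  0.17048149] [-14.85690747  -1.64593881   8.32030184]
```

Emit:
jog_arm(motion="0 0.05 0 0 0 0 0; 0 0.1 0 0 0 0 0; 0 0.1 0 -0.12 0 0 0; 0 0.1 0.02 -0.24 0 0 0.12; 40 0.08 0.06 -0.36 0 0 0.24")

```text
time: 7.68
tool_pos: [0.5393, 0.0998, 0.3511]
tool_rot: [0.001, 0.148, 0.989, 0.0]
contact_force: [1.0, 0.2, -0.2]
gripper_width: 0.198
grasp_force: 0.0
```

Run:
```python
from h import *
go([.56,.13,.38],.07)
```

```text
shift [-0.0221  0.0699 -0.0577] turn [1.000e-03 6.000e-04 8.023e-01] dist 0.047 deg 69.0
```

Emit:
jog_arm(motion="40 -0.01 0.03 -0.03 0 0 0.12; 40 -0.02 0.07 -0.058 0 0 0.24; 40 -0.022 0.07 -0.058 0 0 0.36; 40 -0.022 0.07 -0.058 0 0 0.48; 40 -0.022 0.07 -0.058 0 0 0.6")

```text
time: 8.3
tool_pos: [0.5602, 0.1304, 0.3779]
tool_rot: [0.0, 0.563, 0.826, 0.0]
contact_force: [0.2, 0.4, -0.5]
gripper_width: 0.401
grasp_force: 0.0
```

Emit:
jog_arm(motion="40 0 0 0 0 0 0.1; 40 0 0 0 0 0 0.2; 40 0 0 0 0 0 0.202; 40 0 0 0 0 0 0.202; 40 0 0 0 0 0 0.202")

```text
time: 8.93
tool_pos: [0.5599, 0.1302, 0.3779]
tool_rot: [0.0, 0.679, 0.734, 0.0]
contact_force: [0.3, -0.7, 0.6]
gripper_width: 0.399
grasp_force: 0.0
```

Run:
```python
from h import *
f=grab_frame("wrist"); save("wrist1",f); np.savez("wrist1",**f)
print(f["world_from_camera"].round(3))
print([(d["at"],d["p"]) for d in place_of("wrist","pocket")][:2])
s=state();print(s["tool_pos"],s["tool_rot"],s["gripper_width"])
```

```text
[[ 0.997 -0.075 -0.022  0.553]
 [ 0.078  0.957  0.28   0.2  ]
 [-0.    -0.281  0.96   0.52 ]
 [ 0.     0.     0.     1.   ]]
[([0.6085, 0.1326, 0.2019], 0.9)]
[0.55990716 0.13019283 0.37790342] [1.97536155e-05 6.78932792e-01 7.34200425e-01 9.88120137e-06] 0.39897060467281925
```

View pics/wrist1.png

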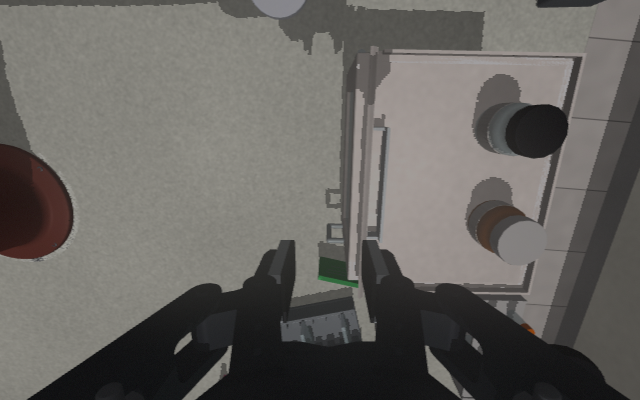

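The wrist view shows the door shut against the front, with its pulls at (335,197) and (335,232). The shelf lip is at columns 360-372, and the pocket strip runs from (383,120) to (383,238). Next I'll fit these in 3D and aim for the holder.

Run:
```python
from h import *
np.set_printoptions(precision=4,suppress=True)
f=dict(np.load("wrist1.npz")); w=cloud(f)
m=(w[...,2]>.212)&(w[...,2]<.235)&(w[...,0]>.56)&(w[...,0]<.66)&(w[...,1]>-.02)&(w[...,1]<.3)
p=w[m]; print(len(p))
A=np.polyfit(p[:,1],p[:,0],1); print("slope",A)
yaw=-np.arctan(A[0])
ex=np.array([np.cos(yaw),np.sin(yaw)]); ey=np.array([-ex[1],ex[0]])
u=p[:,:2]@ex; v=p[:,:2]@ey
h,b=np.histogram(u,bins=np.arange(u.min(),u.max()+.001,.001)); print(np.c_[b[:-1],h])
k=u>b[h.argmax()]; 
for lo,hi in [(u.min(),np.median(u)),(np.median(u),u.max())]:
    pass
# clusters by kmeans
_,l,c=cv2.kmeans(u.astype(np.float32)[:,None],2,None,(3,50,1e-6),5,cv2.KMEANS_PP_CENTERS)
for i in (0,1):
    q=p[l[:,0]==i]; B=np.polyfit(q[:,1],q[:,0],1); print(i,len(q),c[i],"yaw",-np.arctan(B[0]),"v",v[l[:,0]==i].min(),v[l[:,0]==i].max(),"u",u[l[:,0]==i].min(),u[l[:,0]==i].max(),"z",np.percentile(q[:,2],[5,50,95]))
print(yaw,ex)
m=(np.abs(w[...,2]-.2)<.004)&(w[...,0]>.56)&(w[...,1]>-.02)&(w[...,1]<.3); print(cv2.minAreaRect((w[m][:,:2]*1000).astype(np.float32)))
for c in "top","side":
    w=cloud(dict(np.load(c+".npz")))
    m=(w[...,2]>.215)&(w[...,2]<.232)&(w[...,0]>.57)&(w[...,0]<.66)&(w[...,1]>-.05)&(w[...,1]<.35)
    q=w[m]; print(c,np.percentile(q[:,:2]@ex,[2,20,50,80,98]))
print("pocket pred u,v",np.array([.6085,.1326])@ex,np.array([.6085,.1326])@ey)
go([.475,-.239,.20],.29)
```

```text
2194
slope [-0.0779  0.6134]
[[  0.6005  24.    ]
 [  0.6015  69.    ]
 [  0.6025 123.    ]
 [  0.6035 144.    ]
 [  0.6045 210.    ]
 [  0.6055 206.    ]
 [  0.6065 175.    ]
 [  0.6075 156.    ]
 [  0.6085 172.    ]
 [  0.6095 119.    ]
 [  0.6105  73.    ]
 [  0.6115  24.    ]
 [  0.6125   6.    ]
 [  0.6135   8.    ]
 [  0.6145   9.    ]
 [  0.6155   5.    ]
 [  0.6165   9.    ]
 [  0.6175   7.    ]
 [  0.6185  10.    ]
 [  0.6195   6.    ]
 [  0.6205 105.    ]
 [  0.6215 206.    ]
 [  0.6225 170.    ]
 [  0.6235  99.    ]
 [  0.6245  55.    ]
 [  0.6255   4.    ]]
0 1507 [0.6066] yaw 0.05709785226172123 v -0.0461600964722057 0.21365520799102217 u 0.6005418893814947 0.6143932322117377 z [0.2168 0.2205 0.2225]
1 687 [0.6224] yaw 0.06305397001747466 v 0.02401601559770796 0.14245148633598767 u 0.614483165114688 0.6259104068881355 z [0.2137 0.2251 0.2269]
0.07772535894307286 [0.997  0.0776]
((700.1215209960938, 137.2438201904297), (193.5909423828125, 257.54974365234375), 3.20674467086792)
top [0.6022 0.6051 0.608  0.6224 0.6254]
side [0.6009 0.6041 0.6176 0.6229 0.6253]
pocket pred u,v 0.6169588890139387 0.08495139355352899
shift [-0.7229 -0.227   0.3558] turn [ 0.      0.     -0.1412] dist 0.419 deg 12.1
```

Emit:
jog_arm(motion="40 -0.12 -0.04 0 0 0 -0.05; 40 -0.24 -0.08 0.02 0 0 -0.1; 40 -0.36 -0.12 0.06 0 0 -0.141; 40 -0.48 -0.16 0.12 0 0 -0.141; 40 -0.6 -0.2 0.2 0 0 -0.141")

```text
time: 9.65
tool_pos: [0.4884, -0.1572, 0.2915]
tool_rot: [0.001, 0.598, 0.802, 0.0]
contact_force: [0.5, 0.4, 0.3]
gripper_width: 0.4
grasp_force: 0.0
```

Run:
```python
from h import *
f=dict(np.load("wrist1.npz")); w=cloud(f)
m=(w[...,2]>.217)&(w[...,2]<.235)&(w[...,0]>.56)&(w[...,0]<.66)&(w[...,1]>.02)&(w[...,1]<.17)
p=w[m]
for yaw in (.057,.064):
    ex=np.array([np.cos(yaw),np.sin(yaw)]); ey=np.array([-ex[1],ex[0]])
    u=p[:,:2]@ex; v=p[:,:2]@ey; k=u>.61+.125*(yaw-.078)+.003
    print(yaw,"strip",np.percentile(u[k],[2,20,50,80,98]),"lip",np.percentile(u[~k],[2,20,50,80,98]),"v",np.percentile(v[k],[1,99]))
go([.475,-.239,.20],.29)
```

```text
0.057 strip [0.6197537  0.62001181 0.62064163 0.62209437 0.62298039] lip [0.60108684 0.60192076 0.60347337 0.60590994 0.60773589] v [0.03787487 0.13353316]
0.064 strip [0.62029908 0.6206464  0.62127353 0.62266574 0.62355619] lip [0.60147706 0.60239436 0.60398156 0.60653746 0.60832093] v [0.03355128 0.129191  ]
shift [-0.1488 -0.0727  0.1831] turn [ 0.0013  0.0012 -0.0005] dist 0.123 deg 0.2
```

Emit:
jog_arm(motion="40 -0.08 -0.04 0.08 0 0 0; 40 -0.148 -0.073 0.14 0 0 0; 40 -0.148 -0.073 0.183 0 0 0; 40 -0.148 -0.073 0.183 0 0 0; 40 -0.148 -0.073 0.183 0 0 0")

```text
time: 10.28
tool_pos: [0.4754, -0.2366, 0.201]
tool_rot: [0.001, 0.598, 0.802, 0.0]
contact_force: [0.0, 0.2, 0.3]
gripper_width: 0.399
grasp_force: 0.0
```

Run:
```python
from h import *
np.set_printoptions(precision=4,suppress=True)
f=grab_frame("wrist"); save("wrist2",f); w=cloud(f)
print([(d["at"],d["p"]) for d in place_of("wrist","holder")][:2])
for z0 in (.06,.074):
    m=(w[...,2]>z0)&(w[...,2]<.087)&(np.hypot(w[...,0]-.475,w[...,1]+.24)<.05)
    p=w[m]; 
    if len(p)>9: print(len(p),p[:,2].max(),np.percentile(p[:,2],95),cv2.minAreaRect((p[:,:2]*1000).astype(np.float32)))
s=state();print(s["tool_pos"],s["gripper_width"])
```

```text
[([0.5034, -0.3698, -0.0034], 0.89), ([0.4766, -0.2416, 0.0086], 0.83)]
733 0.08124586424382019 0.08009735042520398 ((474.7608337402344, -241.93162536621094), (7.961949348449707, 76.29643249511719), 16.713489532470703)
717 0.08124586424382019 0.08010690006338644 ((474.7626647949219, -241.937744140625), (7.961949348449707, 76.28365325927734), 16.713489532470703)
[ 0.4757 -0.2366  0.2016] 0.40071434685467044
```

View pics/wrist2.png

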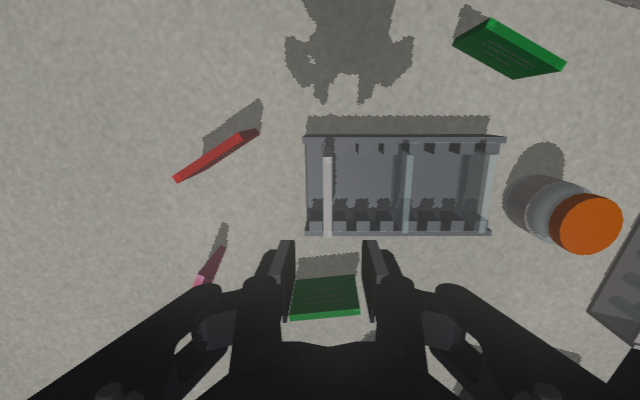

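The white holder stands at (327,195) in the outer groove, the glass plates are at (405,195) and (485,195), and the fingers come down clear of both. I'll descend on the holder.

Run:
```python
from h import *
go([.4748,-.2419,.047],.2917)
```

```text
shift [-0.0089 -0.0054  0.3091] turn [ 0.0012  0.0015 -0.0011] dist 0.155 deg 0.2
```

Emit:
jog_arm(motion="40 -0.009 -0.005 0.08 0 0 -0.001; 40 -0.009 -0.005 0.16 0 0 -0.001; 40 -0.009 -0.005 0.24 0 0 -0.001; 40 -0.009 -0.005 0.29 0 0 -0.001; 40 -0.009 -0.005 0.309 0 0 -0.001")

```text
time: 11.0
tool_pos: [0.4736, -0.2411, 0.0446]
tool_rot: [-0.001, 0.597, 0.802, -0.0]
contact_force: [-0.4, 0.1, 0.1]
gripper_width: 0.401
grasp_force: 0.0
```

Emit:
jog_arm(motion="40 0 0 0 0 0 0; 25 0 0 0 0 0 0; 5 0 0 0 0 0 0; 0 0 0 0 0 0 0; 0 0 0 0 0 0 0")

```text
time: 11.62
tool_pos: [0.4749, -0.2423, 0.0469]
tool_rot: [0.001, 0.597, 0.802, 0.0]
contact_force: [-0.6, 1.2, 5.4]
gripper_width: 0.085
grasp_force: 59.0
```

Emit:
jog_arm(motion="0 0 0 -0.02 0 0 0; 0 0 0 -0.08 0 0 0; 0 0 0 -0.18 0 0 0; 0 0 0 -0.3 0 0 0; 0 0 0 -0.42 0 0 0")

```text
time: 12.25
tool_pos: [0.4727, -0.2413, 0.2567]
tool_rot: [-0.001, 0.597, 0.802, -0.0]
contact_force: [0.7, -0.5, -0.2]
gripper_width: 0.085
grasp_force: 60.2
```

Emit:
jog_arm(motion="0 0 0 -0.08 0 0 0; 0 0 0 -0.12 0 0 0; 0 0 0 -0.12 0 0 0; 0 0 0 -0.12 0 0 0; 0 0 0 -0.12 0 0 0")

```text
time: 12.88
tool_pos: [0.473, -0.2411, 0.3125]
tool_rot: [-0.002, 0.597, 0.802, -0.0]
contact_force: [-0.1, -0.3, -0.9]
gripper_width: 0.083
grasp_force: 60.2
```

Run:
```python
from h import *
s=state(); print(s["tool_pos"],s["gripper_width"],s["grasp_force"],s["contact_force"])
go([.6085,.132,.33],.06)
```

```text
[ 0.47296847 -0.24113684  0.31251067] 0.08327544856757231 60.19296169281006 [-0.14497161 -0.33093589 -0.85851392]
shift [ 0.6375  0.4733 -0.0341] turn [-0.0022 -0.0021  0.1536] dist 0.397 deg 13.2
```

Emit:
jog_arm(motion="0 0.08 0.06 -0.02 0 0 0.05; 0 0.18 0.13 -0.034 -0.002 -0.002 0.1; 0 0.28 0.2 -0.034 -0.002 -0.002 0.154; 0 0.38 0.28 -0.034 -0.002 -0.002 0.154; 0 0.48 0.35 -0.034 -0.002 -0.002 0.154")

```text
time: 13.5
tool_pos: [0.5727, 0.0403, 0.3307]
tool_rot: [0.001, 0.686, 0.728, -0.0]
contact_force: [0.9, -0.2, 0.1]
gripper_width: 0.083
grasp_force: 60.2
```

Run:
```python
from h import *
go([.6085,.132,.33],.06)
```

```text
shift [0.1788 0.0824 0.001 ] turn [ 0.0008  0.0017 -0.0004] dist 0.098 deg 0.2
```

Emit:
jog_arm(motion="0 0.08 0.04 0 0 0 0; 0 0.15 0.07 0 0 0 0; 0 0.175 0.081 0 0 0 0; 0 0.175 0.081 0 0 0 0; 0 0.175 0.081 0 0 0 0")

```text
time: 14.12
tool_pos: [0.6076, 0.127, 0.3318]
tool_rot: [0.002, 0.686, 0.727, -0.0]
contact_force: [0.3, 0.1, -0.1]
gripper_width: 0.088
grasp_force: 60.2
```

Run:
```python
from h import *
np.set_printoptions(precision=4,suppress=True)
s=state(); print(s["tool_pos"],rot(s))
f=grab_frame("wrist"); save("wrist3",f); np.savez("wrist3",**f); w=cloud(f)
print([(d["at"],d["p"]) for d in place_of("wrist","pocket")][:2],[(d["at"],d["p"]) for d in place_of("wrist","holder")][:2])
m=(w[...,2]>.217)&(w[...,2]<.232)&(w[...,0]>.57)&(w[...,0]<.66)&(w[...,1]>.0)&(w[...,1]<.28)
p=w[m]; print(len(p))
for yaw in (.055,.06,.065,.07):
    ex=np.array([np.cos(yaw),np.sin(yaw)]); ey=np.array([-ex[1],ex[0]])
    u=p[:,:2]@ex-.132*np.sin(yaw); v=p[:,:2]@ey; k=u>.612
    print(yaw,"strip",np.percentile(u[k],[2,20,50,80,98]),"lip",np.percentile(u[~k],[2,20,50,80,98]),"v",np.percentile(v[k],[1,99]), "y",np.percentile(p[k][:,1],[1,99]))
for c in ["side","top","wrist"]:
    if c!="wrist": w=cloud(grab_frame(c))
    m=(w[...,2]>.29)&(w[...,2]<.34)&(np.hypot(w[...,0]-.6085,w[...,1]-.132)<.05)
    print(c,m.sum(), cv2.minAreaRect((w[m][:,:2]*1000).astype(np.float32)) if m.sum()>5 else "")
```

```text
[0.6076 0.127  0.3318] [[-0.0582  0.9983  0.0028]
 [ 0.9983  0.0582 -0.003 ]
 [-0.0032  0.0026 -1.    ]]
[([0.6109, 0.133, 0.203], 0.86), ([0.7409, 0.0951, 0.2038], 0.71)] [([0.6086, 0.1298, 0.2934], 0.75)]
1918
0.055 strip [0.6123 0.6129 0.6141 0.6149 0.6156] lip [0.5933 0.5944 0.5962 0.5983 0.6001] v [0.059  0.1561] y [0.0931 0.19  ]
0.06 strip [0.6123 0.613  0.614  0.6149 0.6153] lip [0.5934 0.5945 0.5962 0.5984 0.6003] v [0.0558 0.153 ] y [0.0931 0.19  ]
0.065 strip [0.6123 0.613  0.6139 0.6148 0.615 ] lip [0.5934 0.5945 0.5964 0.5986 0.6006] v [0.0527 0.1499] y [0.0931 0.19  ]
0.07 strip [0.6121 0.6129 0.6138 0.6146 0.6147] lip [0.5932 0.5946 0.5965 0.5988 0.6008] v [0.0496 0.1468] y [0.0931 0.19  ]
side 345 ((600.4373168945312, 125.45149230957031), (16.987499237060547, 79.62933349609375), 8.121386528015137)
top 24 ((605.3770141601562, 99.35897064208984), (6.423973083496094, 18.060791015625), 26.94841957092285)
wrist 24 ((605.3770141601562, 99.35897064208984), (6.423973083496094, 18.060791015625), 26.94841957092285)
```

View pics/wrist3.png

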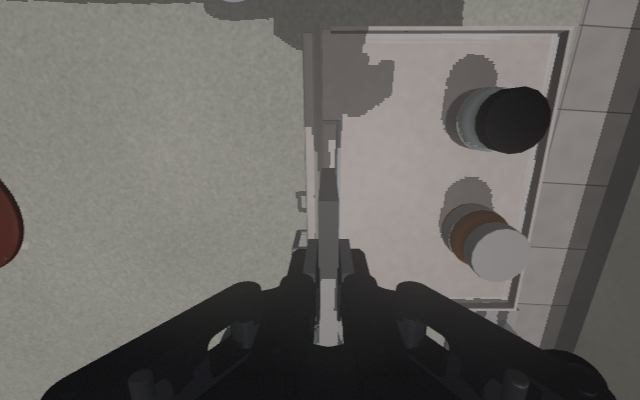

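The wrist view shows the holder from (328,170) down to the pads at (328,300), directly above the slot. The lip is at columns 307-318, and the strip is at (338,150), just right of the holder. I'll measure the holder against the slot in this same picture.

Run:
```python
from h import *
np.set_printoptions(precision=4,suppress=True)
f=dict(np.load("wrist3.npz")); w=cloud(f)
yaw=.06; ex=np.array([np.cos(yaw),np.sin(yaw)]); ey=np.array([-ex[1],ex[0]])
u=w[...,:2]@ex-.132*np.sin(yaw); v=w[...,:2]@ey+.606*np.sin(yaw)
for r in (130,145,160): 
    print(r,[(c,round(float(u[r,c]),4),round(float(w[r,c,2]),3)) for c in range(300,352,2)])
for r in (180,200,220,235): 
    print(r,[(c,round(float(u[r,c]),4),round(float(w[r,c,2]),3)) for c in range(312,346,2)],round(float(v[r,328]),4))
```

```text
130 [(300, 0.5625, -0.002), (302, 0.5656, -0.001), (304, 0.5688, 0.0), (306, 0.585, 0.191), (308, nan, nan), (310, 0.5886, 0.19), (312, 0.5904, 0.19), (314, nan, nan), (316, 0.5953, 0.223), (318, 0.5968, 0.221), (320, 0.5984, 0.217), (322, 0.6, 0.217), (324, 0.6015, 0.201), (326, 0.6033, 0.202), (328, 0.605, 0.201), (330, 0.6068, 0.203), (332, 0.6085, 0.202), (334, 0.6103, 0.203), (336, 0.6121, 0.202), (338, 0.613, 0.226), (340, 0.6146, 0.226), (342, 0.6174, 0.199), (344, 0.6192, 0.2), (346, 0.621, 0.198), (348, 0.6228, 0.198), (350, 0.6245, 0.2)]
145 [(300, 0.5619, -0.001), (302, 0.565, -0.001), (304, 0.568, -0.003), (306, 0.5846, 0.19), (308, 0.5865, 0.191), (310, 0.5884, 0.192), (312, 0.5902, 0.19), (314, 0.5934, 0.221), (316, 0.5951, 0.222), (318, 0.5967, 0.221), (320, 0.5983, 0.219), (322, 0.6, 0.218), (324, 0.6015, 0.203), (326, 0.6032, 0.203), (328, 0.605, 0.201), (330, 0.6068, 0.202), (332, 0.6086, 0.202), (334, 0.6103, 0.202), (336, 0.6121, 0.201), (338, 0.6131, 0.226), (340, 0.6146, 0.227), (342, 0.6176, 0.198), (344, 0.6193, 0.2), (346, 0.6212, 0.199), (348, 0.6229, 0.2), 
[... 1421 characters left out ...]
, 0.22), (318, 0.596, 0.223), (320, 0.6015, 0.364), (322, 0.6023, 0.363), (324, 0.6031, 0.365), (326, 0.6038, 0.364), (328, 0.6046, 0.363), (330, 0.6054, 0.363), (332, 0.6062, 0.364), (334, 0.6069, 0.364), (336, 0.6077, 0.364), (338, 0.6085, 0.364), (340, 0.6152, 0.226), (342, 0.6183, 0.2), (344, 0.6202, 0.2)] 0.1564
235 [(312, 0.5886, 0.191), (314, 0.5907, 0.191), (316, 0.594, 0.222), (318, 0.5958, 0.222), (320, 0.6014, 0.363), (322, 0.6022, 0.363), (324, 0.603, 0.364), (326, 0.6038, 0.365), (328, 0.6046, 0.364), (330, 0.6054, 0.364), (332, 0.6062, 0.363), (334, 0.6069, 0.364), (336, 0.6077, 0.364), (338, 0.6085, 0.364), (340, 0.6165, 0.2), (342, 0.6185, 0.199), (344, 0.6205, 0.198)] 0.1507
```

Emit:
jog_arm(motion="0 0.005 0.002 0.02 0 0 0; 0 0.01 0.0034 0.06 0 0 0; 0 0.01 0.0034 0.1 0 0 0; 0 0.01 0.0034 0.116 0 0 0; 0 0.01 0.0034 0.116 0 0 0")

```text
time: 15.0
tool_pos: [0.6089, 0.1331, 0.2726]
tool_rot: [0.001, 0.686, 0.728, -0.001]
contact_force: [-0.9, -0.3, -0.7]
gripper_width: 0.087
grasp_force: 60.2
```

Run:
```python
from h import *
np.set_printoptions(precision=4,suppress=True)
s=state(); print(s["tool_pos"],s["contact_force"],rot(s)[:,1])
f=grab_frame("wrist"); np.savez("wrist4",**f); w=cloud(f)
c=np.vstack([f["color"][100:250,270:390]]); cv2.imwrite("pics/w4.png",cv2.resize(c,None,fx=4,fy=4)[:,:,::-1])
yaw=.06; ex=np.array([np.cos(yaw),np.sin(yaw)])
u=w[...,:2]@ex-.132*np.sin(yaw)
for r in range(110,240,10):
    row=[(cc,float(u[r,cc]),float(w[r,cc,2])) for cc in range(295,360)]
    seg=lambda lo,hi:[ (a,round(b,4)) for a,b,z in row if lo<z<hi]
    for n,lo,hi in (("lip/strip",.213,.232),("holder",.255,.32)):
        q=seg(lo,hi)
        if q: print(r,n,q[0],[ (q[i],q[i+1]) for i in range(len(q)-1) if q[i+1][0]-q[i][0]>3],q[-1])
for c in ["wrist","side"]: 
    if c=="side": grab_frame(c)
    print(c,[[(d["at"],d["p"]) for d in place_of(c,t)][:1] for t in ("pocket","holder")])
```

```text
[0.6089 0.1331 0.2726] [-0.8581 -0.2629 -0.7028] [0.9982 0.0595 0.0009]
110 lip/strip (307, 0.5935) [] (318, 0.6001)
120 lip/strip (307, 0.5933) [] (318, 0.6001)
130 lip/strip (307, 0.5932) [] (318, 0.6)
140 lip/strip (308, 0.5937) [((318, 0.5999), (338, 0.6125))] (342, 0.6149)
150 lip/strip (308, 0.5937) [((318, 0.5999), (337, 0.6123))] (342, 0.615)
160 lip/strip (308, 0.5935) [((318, 0.5998), (337, 0.6123))] (342, 0.6151)
170 lip/strip (308, 0.5934) [((318, 0.5997), (337, 0.6123))] (342, 0.6152)
180 lip/strip (308, 0.5932) [((319, 0.6003), (337, 0.6123))] (342, 0.6152)
180 holder (321, 0.6029) [] (336, 0.6102)
190 lip/strip (309, 0.5937) [((319, 0.6002), (338, 0.6127))] (341, 0.6147)
190 holder (320, 0.6029) [] (337, 0.6101)
200 lip/strip (309, 0.5936) [((318, 0.5995), (340, 0.6141))] (341, 0.6147)
200 holder (319, 0.6029) [] (339, 0.6105)
210 lip/strip (309, 0.5935) [((318, 0.5994), (340, 0.6142))] (341, 0.6148)
210 holder (319, 0.6029) [] (339, 0.6105)
220 lip/strip (309, 0.5933) [((318, 0.5993), (339, 0.6136))] (341, 0.6149)
220 holder (319, 0.6028) [] (338, 0.6101)
230 lip/strip (310, 0.594) [((318, 0.5993), (339, 0.6136))] (341, 0.6149)
230 holder (319, 0.6028) [] (338, 0.6101)
wrist [[([0.6098, 0.1343, 0.2057], 0.6)], [([0.609, 0.1346, 0.2338], 0.87)]]
side [[([0.6096, 0.1314, 0.2028], 0.96)], [([0.5105, -0.3697, -0.0009], 0.83)]]
```

View pics/w4.png

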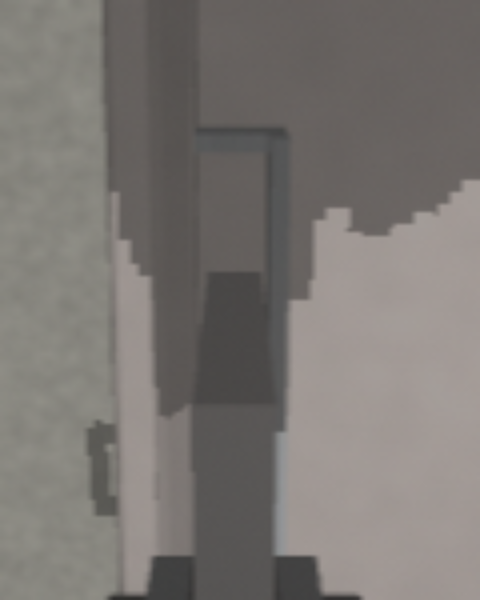

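The crop shows the slot at x 197-270 and the holder's lower end at x 205-263, centred between lip and strip. I'll lower it gently.

Emit:
jog_arm(motion="0 0 0 0.015 0 0 0; 0 0 0 0.03 0 0 0; 0 0 0 0.04 0 0 0; 0 0 0 0.048 0 0 0; 0 0 0 0.052 0 0 0")

```text
time: 15.92
tool_pos: [0.6095, 0.133, 0.2477]
tool_rot: [0.002, 0.686, 0.728, 0.0]
contact_force: [1.8, 0.7, -0.3]
gripper_width: 0.09
grasp_force: 60.2
```

Emit:
jog_arm(motion="0 0 0 0.002 0 0 0; 0 0 0 0.004 0 0 0; 0 0 0 0.006 0 0 0; 0 0 0 0.008 0 0 0; 0 0 0 0.01 0 0 0")

```text
time: 16.55
tool_pos: [0.6096, 0.133, 0.2431]
tool_rot: [0.002, 0.686, 0.728, 0.0]
contact_force: [0.2, 0.5, -0.4]
gripper_width: 0.082
grasp_force: 60.2
```

Emit:
jog_arm(motion="0 0 0 0.0015 0 0 0; 0 0 0 0.003 0 0 0; 0 0 0 0.0045 0 0 0; 0 0 0 0.006 0 0 0; 0 0 0 0.006 0 0 0")

```text
time: 17.18
tool_pos: [0.6095, 0.133, 0.2401]
tool_rot: [0.002, 0.686, 0.728, 0.0]
contact_force: [-0.2, -0.9, -0.2]
gripper_width: 0.082
grasp_force: 60.2
```

Emit:
jog_arm(motion="0 0 0 0.001 0 0 0; 0 0 0 0.002 0 0 0; 0 0 0 0.003 0 0 0; 0 0 0 0.004 0 0 0; 0 0 0 0.004 0 0 0")

```text
time: 17.8
tool_pos: [0.6098, 0.133, 0.2399]
tool_rot: [0.002, 0.686, 0.728, 0.001]
contact_force: [-3.1, -1.3, 6.7]
gripper_width: 0.084
grasp_force: 61.4
```

Emit:
jog_arm(motion="0 0 0 0.001 0 0 0; 0 0 0 0.002 0 0 0; 0 0 0 0.003 0 0 0; 0 0 0 0.004 0 0 0; 0 0 0 0.004 0 0 0")

```text
time: 18.42
tool_pos: [0.6099, 0.133, 0.2399]
tool_rot: [0.003, 0.686, 0.728, 0.001]
contact_force: [-5.8, -1.4, 12.5]
gripper_width: 0.081
grasp_force: 62.2
```

Emit:
jog_arm(motion="0 0 -0.001 0.001 0 0 0; 0 0 -0.002 0.003 0 0 0; 0 0 -0.003 0.005 0 0 0; 0 0 -0.003 0.006 0 0 0; 0 0 -0.003 0.006 0 0 0")

```text
time: 19.05
tool_pos: [0.6097, 0.133, 0.2399]
tool_rot: [0.004, 0.686, 0.728, 0.003]
contact_force: [-6.0, -1.5, 19.3]
gripper_width: 0.089
grasp_force: 63.3
```

Run:
```python
from h import *
np.set_printoptions(precision=4,suppress=True)
f=grab_frame("side"); g=grab_frame("wrist"); s=state(); print(s["time"],s["tool_pos"],s["contact_force"],s["grasp_force"],rot(s)[:,2])
a=cv2.resize(f["color"][90:250,230:390],(480,480)); b=cv2.resize(g["color"][80:280,250:390],(336,480))[:,:300]
cv2.imwrite("pics/fin.png",np.hstack([a,b])[:,:,::-1])
print([[(d["at"],d["p"]) for d in place_of("side",t)][:1] for t in ("door_push","holder")])
```

```text
19.15 [0.6097 0.133  0.2399] [-6.5538 -1.199  19.1394] 63.26258897781372 [ 0.01   -0.0021 -0.9999]
[[([0.5837, 0.0716, 0.175], 0.81)], [([0.5971, -0.0697, -0.0017], 0.88)]]
```

View pics/fin.png

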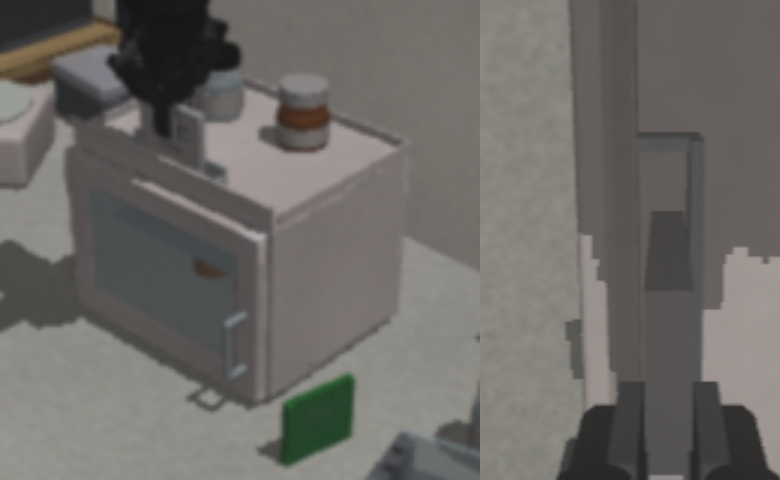

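The final view shows the door flush, with its handle at (233,345). The holder stands in the pocket behind the lip at (190,135), and the jars are untouched. Contact force is a steady 19 N upward on the tool, so I'll hand in.

```bash
python3 -c "
from plant import *
print(job_done())"
```

```text
the job is handed in; nothing more can be done
None
```

I pushed the cabinet door shut past its roller catch, then took the white label holder from the rack and pushed it down to the floor of the label pocket; I handed in still gripping it, pressed down at about 19 N, at about 19 s of the allowed 72 s.

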